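# Match the lid to the open music box

## Task

An open music box stands on the grey felt mat and needs its lid. Find the lid in the mahogany slotted stand that has the same outline as that box, and slide it along the counter, without lifting it, until it lies flat with all of it on the mat beside the box. Leave that box, the other two lids and everything else on the counter where they are.

Things in the scene. Friction and masses are not known exactly. Their poses are not given: they have to be found in the camera images.
- lid_hex_center (a point): Centre of a loose lid (130 g), half-way up, lying flat in a bay of the stand; which bay varies. Outline: regular hexagon, 70 mm across flats, 81 mm across corners. A cream enamel panel, upper face 6 mm above the underside, lies inside a raised gold border 4 mm wide, top 15 mm above the underside: a flat recess 9 mm deep; fingertips set in it can draw the lid along by its border.
- lid_hex: The same hex lid; origin in the middle of its underside, 7.5 mm below its centre; z up.
- box_hex: Open mahogany music box, thin brass rim, 45 mm high, metal movement inside, outline of the hex lid less 1.5 mm all round. Loose, 300 g. Origin: middle of its underside. One of the three open boxes stands on the mat, about 70 mm from its middle towards its +y end; the other two stand on the counter over 250 mm from the mat's middle. Which is which varies.
- lid_oval_center (a point): Centre of a loose lid (130 g), half-way up, lying flat in a bay of the stand; which bay varies. Outline: long oval, straight sides and round ends, 84 mm along x, 58 mm along y. A cream enamel panel, upper face 6 mm above the underside, lies inside a raised gold border 4 mm wide, top 15 mm above the underside: a flat recess 9 mm deep; fingertips set in it can draw the lid along by its border.
- lid_oval: The same oval lid; origin in the middle of its underside, 7.5 mm below its centre; z up.
- box_oval: Open mahogany music box, thin brass rim, 45 mm high, metal movement inside, outline of the oval lid less 1.5 mm all round. Loose, 300 g. Origin: middle of its underside. One of the three open boxes stands on the mat, about 70 mm from its middle towards its +y end; the other two stand on the counter over 250 mm from the mat's middle. Which is which varies.
- lid_heart_center (a point): Centre of a loose lid (130 g), half-way up, lying flat in a bay of the stand; which bay varies. Outline: heart 78 mm wide (x), 72 mm long, its point 42 mm towards -y. A cream enamel panel, upper face 6 mm above the underside, lies inside a raised gold border 4 mm wide, top 15 mm above the underside: a flat recess 9 mm deep; fingertips set in it can draw the lid along by its border.
- lid_heart: The same heart lid; origin in the middle of its underside, 7.5 mm below its centre; z up.
- box_heart: Open mahogany music box, thin brass rim, 45 mm high, metal movement inside, outline of the heart lid less 1.5 mm all round. Loose, 300 g. Origin: middle of its underside. One of the three open boxes stands on the mat, about 70 mm from its middle towards its +y end; the other two stand on the counter over 250 mm from the mat's middle. Which is which varies.
- mat: Grey felt mat flat on the counter, 130 mm along its x and 240 mm along its y axis, under 1 mm thick, no obstacle to sliding. Origin in its middle at counter height (z = 0). The half towards -y is free.
- stand: Mahogany stand fixed to the counter: a back rail 18 mm high (inner face at x = +46 mm) and four dividers 16 mm high, 8 mm thick, at y = -150, -50, 50, 150 mm, ending at x = -16 mm. Each of the three bays, open at the top and towards -x (the robot), holds a lid near x = 0 lying on the counter itself, level with the mat. Origin at counter height, middle bay.
- lighthouse: Brass lighthouse figurine, 60 mm across the foot, 152 mm high, loose; origin in the middle of its underside. To be left alone.
- shell_box: Pearl white resin box shaped like a scallop shell, about 100 x 130 mm and 45 mm high, loose; origin in the middle of its underside. To be left alone.
- crate: Empty slatted pine crate, 150 x 200 mm, 90 mm high, loose; origin in the middle of its underside. To be left alone.
- bell: Steel counter bell, 72 mm across, 50 mm high, loose; origin in the middle of its underside. To be left alone.
Mind the look-alikes: they are no part of the job. What is shaped like the lid_heart but orange, pink or red is not meant.

How it is judged:
At the end, for the whole second after the job is handed in: The lid matching the box on the mat lies flat, right way up and at rest on the mat, its middle at least 24 mm inside every edge of the mat (true wherever the whole lid is on it), on top of nothing else; that box and the other two lids are within 30 mm of where they began (((horizontal distance between box_hex and mat below 0.17 m and x of lid_hex in the frame of mat between -0.041 and 0.041 m and y of lid_hex in the frame of mat between -0.096 and 0.096 m and height (world z) of lid_hex below 0.006 m and angle between lid_hex's own z axis and vertical below 0.1 rad and linear speed of lid_hex below 0.01 m/s and angular speed of lid_hex below 0.1 rad/s and distance of each of box_hex, lid_oval, lid_heart from where it was at the start of the episode below 0.03 m) or (horizontal distance between box_oval and mat below 0.17 m and x of lid_oval in the frame of mat between -0.041 and 0.041 m and y of lid_oval in the frame of mat between -0.096 and 0.096 m and height (world z) of lid_oval below 0.006 m and angle between lid_oval's own z axis and vertical below 0.1 rad and linear speed of lid_oval below 0.01 m/s and angular speed of lid_oval below 0.1 rad/s and distance of each of box_oval, lid_hex, lid_heart from where it was at the start of the episode below 0.03 m) or (horizontal distance between box_heart and mat below 0.17 m and x of lid_heart in the frame of mat between -0.041 and 0.041 m and y of lid_heart in the frame of mat between -0.096 and 0.096 m and height (world z) of lid_heart below 0.006 m and angle between lid_heart's own z axis and vertical below 0.1 rad and linear speed of lid_heart below 0.01 m/s and angular speed of lid_heart below 0.1 rad/s and distance of each of box_heart, lid_hex, lid_oval from where it was at the start of the episode below 0.03 m))); the robot touches nothing.
It fails at once if a lid is lifted more than 15 mm off the counter (height (world z) of any of lid_hex, lid_oval, lid_heart above 0.015 m).
It fails at once if a lid that does not match is moved more than 30 mm ((horizontal distance between box_hex and mat above 0.17 m and distance of lid_hex from where it was at the start of the episode above 0.03 m) or (horizontal distance between box_oval and mat above 0.17 m and distance of lid_oval from where it was at the start of the episode above 0.03 m) or (horizontal distance between box_heart and mat above 0.17 m and distance of lid_heart from where it was at the start of the episode above 0.03 m)).
It fails at once if one of the open boxes is moved more than 30 mm or tipped (distance of any of box_hex, box_oval, box_heart from where it was at the start of the episode above 0.03 m or angle between any of box_hex, box_oval, box_heart's own z axis and vertical above 0.3 rad).
It fails at once if the lighthouse, shell box, crate or bell is moved more than 30 mm or tipped (distance of any of lighthouse, shell_box, crate, bell from where it was at the start of the episode above 0.03 m or angle between any of lighthouse, shell_box, crate, bell's own z axis and vertical above 0.3 rad).
It also fails if it takes over 54 s, if anything falls off the work surface, if the arm or the gripper's body presses on something with over 40 N, if the wrist force passes 120 N, or if a joint passes its speed limit or range.

## Robot

A 6-joint arm with a two-finger parallel gripper is mounted at the origin on the work surface. World frame = base frame: x ahead of the robot, y to its left, z up, the work surface at z = 0. Lengths are in m, angles in rad, forces in N, time in s.
With the tool pointing down it reaches from about 0.25 to 0.775 m from the base axis. Payload 4 kg.
Tool frame: the origin (TCP) lies midway between the tips of the shut fingers; the grasp point (between the pads) lies 19 mm behind it; z points along the fingers, y is the line along which they close (so a half turn about z gives the same grasp; the last joint's range is limited). The gripper opens to 94 mm and grips with 3 to 60 N. Pads are 16 mm wide; open, the fingers measure 119 mm over their backs; the gripper's body (75 mm by 177 mm) begins 78 mm behind the grasp point.
Start: joints at [1.086, 0.087, 1.371, -0, 1.684, -0.103], TCP at [0.205, 0.51, 0.206] pointing down, gripper open.
Joint ranges: [-3.1, 3.1], [-0.76, 2.03], [0.27, 2.55], [-1.08, 4.22], [0.17, 2.65], [-2.57, 2.57]. Speed limits (rad/s): [2.79, 2.79, 3.14, 3.14, 3.14, 3.14].

## Interface

Orientations are given as [roll, pitch, yaw] about the fixed x, y, z axes, in that order (R = Rz(yaw) Ry(pitch) Rx(roll)).
In Python, from bench import get_obs, snapshot, close_job gives the robot as it stands. The module is installed in compiled form; this text tells all that it offers.
- The arm moves only by the tool drive_tool, never from a script. Its argument "commands" is a list of rows, each a list of 6 numbers: the shift along the tool's x, y, z in units of 0.04 m (1.0 is 0.04 m), then the turn, a rotation vector about the tool's x, y, z in units of 0.1 rad (1.0 is 0.1 rad). In form: [[dx, dy, dz, wx, wy, wz], ...]. A call has 1 to 20 rows; each row shifts and turns the commanded pose from where the row before left it, along the tool's axes as they then stand; what a row does not reach is not made up. A row lasts 1/8 s, in which the tool goes at most 62.5 mm and 10.7 degrees, less where a joint would pass 70% of its speed; a pose out of reach is approached as far as the arm can. A call with a number of a shift or a turn outside -1 to 1 is refused whole. A call with a gripper value outside its range is refused whole. "gripper" is the closure, from 0 (fully open) to 1 (shut), set as the call begins (left out, the last holds). The fingers move at their own pace and stop on an object; the grip force is fixed at half the most. Time passes only in rows, so rows that do not move let the fingers close. It gives the time, the measured TCP pose, the force, the opening and the grip force at its end, in the units of the state.
- get_obs(): the state, without advancing time (a new reading comes with each control period).
- snapshot(name): name is "scene" or "top" or "wrist"; returns a dict with "image" (400x640x3 uint8, blue, green, red), "range_z" (400x640 float32, m along the optical axis (not along the pixel's ray), 0 where there is no reading), "fx", "fy", "cx", "cy" (pixels), "rvec" (rotation vector, rad) and "tvec" (3), from world to camera coordinates, as OpenCV has them. Camera axes: x right, y down, z forward; pixel columns grow to the right and rows downward; lengths in m; the calibration is good to about 2 mm. A picture is of the moment at which its call begins.
- close_job(): hands the job in; it is judged then, once.
The state is a dict: "time": time; "joint_positions": joint angles; "qvel": joint speeds; "joint_torque": joint torques, N m; "tool_pos": TCP position; "ee_rot": TCP orientation; "wrist_force": force on the tool from outside, world axes, zero at the start; "wrist_torque": the same for the moment, N m; "width": finger opening in m; "finger_force": force on a finger pad.
Only numpy, scipy, OpenCV 4.12 (cv2) and the standard library are available. Lean on these libraries where they do the work, as an engineer would, in place of code of your own. Each camera call takes 0.05 s, during which the arm holds its last target. There are 200 camera calls.

## Working session

There is one attempt and no reset: what is moved stays moved. The work goes in short steps, Python scripts to look and compute and a tool call to move; the robot and the scene stay as the last step left them, time stands still between calls to the robot, and variables do not carry over. Pictures are saved under pics/ and viewed, at most 10 in all, crops included, and the job is handed in when it is done.

Besides the shell and the picture viewer there is one more tool, called after ">>>" as a command line: name --pt "numbers of a row" for each row, then --argument value for the rest. drive_tool: Moves the arm, as the interface text tells. Its arguments: {"type":"object","properties":{"commands":{"type":"array"},"gripper":{"type":"number"}},"required":["commands"]}

```bash
mkdir -p pics
cat > h.py <<'E'
import numpy as np,cv2
from bench import get_obs,snapshot,close_job
def ray(s,uv,z):
    R=cv2.Rodrigues(np.array(s["rvec"],float))[0];t=np.array(s["tvec"],float).ravel()
    C=-R.T@t
    uv=np.atleast_2d(np.array(uv,float))
    d=np.c_[(uv[:,0]-s["cx"])/s["fx"],(uv[:,1]-s["cy"])/s["fy"],np.ones(len(uv))]@R
    return C+d*((z-C[2])/d[:,2])[:,None]
def proj(s,P):
    K=np.array([[s["fx"],0,s["cx"]],[0,s["fy"],s["cy"]],[0,0,1.]])
    return cv2.projectPoints(np.atleast_2d(np.array(P,float)),np.array(s["rvec"],float),np.array(s["tvec"],float),K,None)[0][:,0]
E
python3 - <<'E'
from h import *
import pickle
d={}
for n in("top","scene"):
    s=snapshot(n);d[n]=s;cv2.imwrite(f"pics/{n}0.png",s["image"])
pickle.dump(d,open("s0.pkl","wb"))
print(get_obs())
s=d["top"];print(ray(s,[[0,0],[639,0],[0,399],[639,399]],0).round(3))
E
```

```text
{'time': 0.1, 'joint_positions': array([ 1.08587668e+00,  8.79083051e-02,  1.37214057e+00, -2.24838965e-05,
        1.68359704e+00, -1.03134763e-01]), 'qvel': array([ 4.73337728e-05, -2.28981947e-03, -2.87811582e-03, -6.90965073e-04,
        7.80510715e-04, -2.77781532e-04]), 'joint_torque': array([ 1.88633334e-03, -3.41248763e+01, -3.03300333e+01,  7.19983620e-02,
        3.04760481e-02, -1.10895703e-04]), 'tool_pos': array([0.20470776, 0.50993491, 0.20438736]), 'ee_rot': array([-3.13954800e+00, -1.89160429e-04,  2.75980507e+00]), 'wrist_force': array([-0.13427614, -0.02163826, -0.14256901]), 'wrist_torque': array([-0.05167056, -0.0129611 , -0.03174193]), 'finger_force': 0.0, 'width': 0.09370115878871343}
[[ 1.168  1.078  0.   ]
 [ 1.245 -1.14   0.   ]
 [-0.139  0.93   0.   ]
 [-0.095 -1.06   0.   ]]
```

View pics/top0.png

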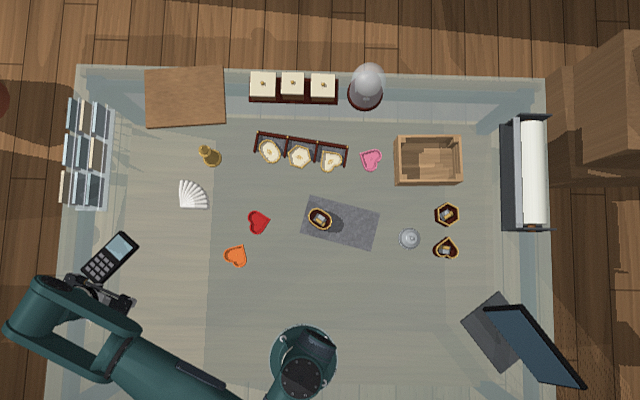

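View pics/scene0.png

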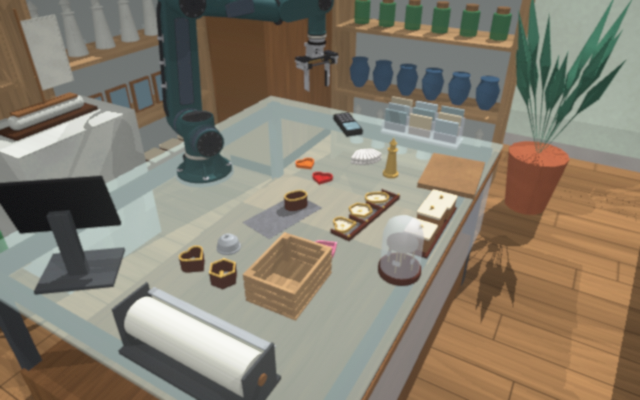

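The top view shows the stand with three lids at about (270,151), (299,156) and (331,160). The box on the mat is at (320,218), with two other boxes at (446,214) and (446,248). I'll confirm the shapes in an enlarged crop.

Run:
```python
from h import *
import pickle
s=pickle.load(open("s0.pkl","rb"))["top"]
c=s["image"][120:265,240:400]
cv2.imwrite("pics/crop0.png",cv2.resize(c,None,fx=4,fy=4,interpolation=cv2.INTER_CUBIC))
```

```text
(no output)
```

View pics/crop0.png

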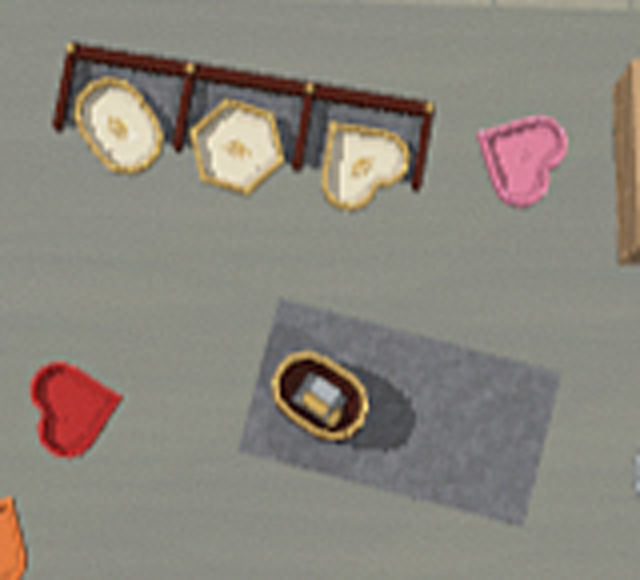

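```bash
cat > m.py <<'E'
from h import *
def blobs(s,z=0.012):
    hsv=cv2.cvtColor(s["image"],cv2.COLOR_BGR2HSV)
    return hsv
E
python3 - <<'E'
from h import *
import pickle
s=pickle.load(open("s0.pkl","rb"))["top"]
g=lambda p:(240+(np.array(p)-1.5)/4*np.array([1,1])-[0,0])
def cr(p): p=np.array(p,float); return np.c_[240+(p[:,0]-1.5)/4,120+(p[:,1]-1.5)/4]
print("mat",ray(s,cr([[280,298],[560,372],[523,525],[239,452]]),0).round(4).tolist())
print("stand back posts",ray(s,cr([[71,47],[190,68],[310,88],[429,106]]),0.018).round(4).tolist())
print("divider ends",ray(s,cr([[58,130],[178,150],[298,168],[417,188]]),0.01).round(4).tolist())
print("oval",ray(s,cr([[118,126]]),0.012).round(4), "ends",ray(s,cr([[85,90],[152,162]]),.015).round(4).tolist())
print("hex",ray(s,cr([[238,147]]),.012).round(4),"heart",ray(s,cr([[363,165],[345,210]]),.012).round(4).tolist())
print("box",ray(s,cr([[321,395]]),.045).round(4),ray(s,cr([[275,380],[368,410]]),.045).round(4).tolist())
print("lighthouse",ray(s,[[208,157]],.05).round(3),"pink",ray(s,cr([[480,132],[520,208]]),0.01).round(3).tolist(),"shell",ray(s,[[192,194]],.02).round(3),"bell",ray(s,[[409,238]],.03).round(3))
print(s["tvec"],s["fx"])
E
```

```text
mat [[0.5252, -0.0053, 0.0], [0.4705, -0.2365, 0.0], [0.3451, -0.2078, 0.0], [0.398, 0.0242, 0.0]]
stand back posts [[0.7267, 0.1728, 0.018], [0.7119, 0.0741, 0.018], [0.698, -0.0252, 0.018], [0.6857, -0.1236, 0.018]]
divider ends [[0.6584, 0.1815, 0.01], [0.6445, 0.0821, 0.01], [0.6323, -0.0171, 0.01], [0.6184, -0.1156, 0.01]]
oval [[0.6627 0.1321 0.012 ]] ends [[0.6915, 0.1601, 0.015], [0.6328, 0.1027, 0.015]]
hex [[0.648  0.0327 0.012 ]] heart [[0.6359, -0.0706, 0.012], [0.5979, -0.0567, 0.012]]
box [[ 0.4427 -0.0409  0.045 ]] [[0.4536, -0.0041, 0.045], [0.4318, -0.0784, 0.045]]
lighthouse [[0.629 0.322 0.05 ]] pink [[0.667, -0.167, 0.01], [0.604, -0.201, 0.01]] shell [[0.512 0.374 0.02 ]] bell [[ 0.389 -0.327  0.03 ]]
[-0.06083545  0.5082755   1.42605074] 453.46976618557005
```

The box on the mat is oval: straight sides with round ends, crop (321,395). The lids are oval at crop (118,126), hex at (238,147) and heart at (363,165). The red, orange and pink hearts are decoys. **The target is the oval lid**, at about (0.663, 0.132), with its long axis about 44° from world x. I'll move above it.

>>> drive_tool --pt "-0.943 -0.3 0 0 0 0" --pt "-0.943 -0.3 0 0 0 0" --pt "-0.943 -0.3 0 0 0 0" --pt "-0.943 -0.3 0 0 0 0" --pt "-0.943 -0.3 0 0 0 0" --pt "-0.943 -0.3 0 0 0 0" --pt "-0.943 -0.3 0 0 0 0" --pt "-0.943 -0.3 0 0 0 0" --pt "-0.943 -0.3 0 0 0 0" --pt "-0.943 -0.3 0 0 0 0" --pt "-0.943 -0.3 0 0 0 0" --pt "-0.943 -0.3 0 0 0 0" --pt "-0.943 -0.3 0 0 0 0" --pt "-0.943 -0.3 0 0 0 0" --pt "-0.943 -0.3 0 0 0 0" --pt "0 0 0 0 0 0.84" --pt "0 0 0 0 0 0.84" --pt "0 0 0 0 0 0.84" --pt "0 0 0 0 0 0.84" --pt "0 0 0 0 0 0.84" --gripper 0.5

```text
time: 2.6
tool_pos: [0.6626, 0.1325, 0.2045]
ee_rot: [-3.14, -0.001, 2.337]
wrist_force: [1.0, 0.3, 0.4]
width: 0.047
finger_force: 0.0
```

Run:
```python
from h import *
import pickle
s=snapshot("wrist");pickle.dump(s,open("w1.pkl","wb"));cv2.imwrite("pics/w1.png",s["image"])
o=get_obs();print(o["time"],o["tool_pos"],o["ee_rot"],o["width"],o["joint_positions"].round(2))
```

```text
2.65 [0.66266752 0.13253489 0.20453379] [-3.14043226e+00 -9.83990725e-04  2.33535460e+00] 0.047213894530672755 [ 0.11  0.37  1.03  0.    1.74 -0.65]
```

View pics/w1.png

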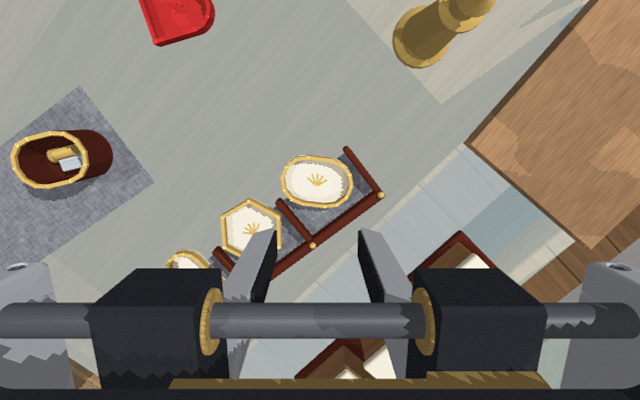

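The wrist view shows the oval lid at (316,181) in the stand's end bay, next to the hex lid at (251,228). I'll measure its pose from the cream panel.

Run:
```python
from h import *
import pickle
s=pickle.load(open("w1.pkl","rb"))
im=s["image"];hsv=cv2.cvtColor(im,cv2.COLOR_BGR2HSV)
b,g,r=[im[...,i].astype(int) for i in range(3)]
m=((r-b>18)&(r>150)|(r>110)&(r-b>50)).astype(np.uint8)
roi=np.zeros_like(m);roi[145:215,270:362]=1
m=cv2.morphologyEx(m&roi,cv2.MORPH_CLOSE,np.ones((5,5),np.uint8))
c=max(cv2.findContours(m,cv2.RETR_EXTERNAL,cv2.CHAIN_APPROX_NONE)[0],key=cv2.contourArea)[:,0]
P=ray(s,c,.013)
(ct,sz,a)=cv2.minAreaRect((P[:,:2]*1000).astype(np.float32))
print(cv2.boundingRect(c),ct,sz,a)
box=cv2.boxPoints((ct,sz,a));print(box)
# same method on mat & stand post tops
print(ray(s,[[380,195],[313,245]],.018),ray(s,[[347,149],[280,200]],.016))
```

```text
(280, 155, 73, 54) (661.6431274414062, 131.9823760986328) (84.11934661865234, 60.17311096191406) 36.79679870605469
[[609.94196  130.88177 ]
 [645.98444   82.697266]
 [713.3443   133.08298 ]
 [677.3018   181.26749 ]]
[[0.7245636  0.1722771  0.018     ]
 [0.71148744 0.07461045 0.018     ]] [[0.66037215 0.18295191 0.016     ]
 [0.64597441 0.08770417 0.016     ]]
```

>>> drive_tool --pt "0 -0.027 0 0 0 0.61" --pt "0 0 0 0 0 0.61" --pt "0 0 1 0 0 0" --pt "0 0 1 0 0 0" --pt "0 0 1 0 0 0" --pt "0 0 0.9 0 0 0" --pt "0 0 0.4 0 0 0" --pt "0 0 0 0 0 0" --gripper 0.57

```text
time: 3.65
tool_pos: [0.6612, 0.1317, 0.032]
ee_rot: [-3.139, -0.002, 2.218]
wrist_force: [-0.2, -0.1, -0.5]
width: 0.0403
finger_force: 0.0
```

Run:
```python
from h import *
s=snapshot("wrist");cv2.imwrite("pics/w2.png",s["image"])
o=get_obs();print(o["time"],o["tool_pos"],o["ee_rot"],o["width"])
```

```text
3.7 [0.66247876 0.13187611 0.03394146] [3.14118654e+00 1.40591288e-04 2.21814630e+00] 0.04031182464471344
```

View pics/w2.png

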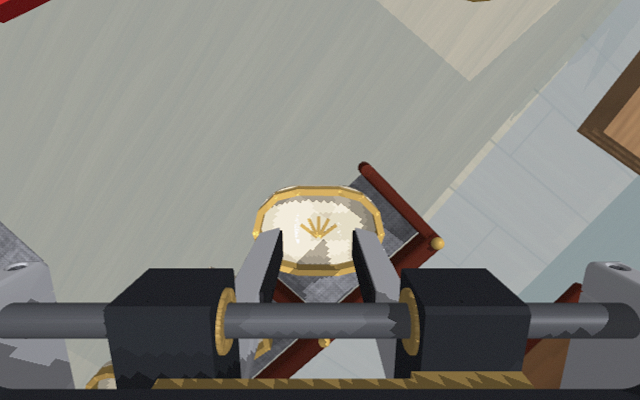

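The lid is centred between the fingers, at about (320,230), and aligned with them. I'll go into the recess and open until the fingers touch the border.

>>> drive_tool --pt "0 0 0.3 0 0 0" --pt "0 0 0.26 0 0 0" --pt "0 0 0 0 0 0" --pt "0 0 0 0 0 0"

```text
time: 4.2
tool_pos: [0.6623, 0.1319, 0.0112]
ee_rot: [3.141, 0.0, 2.218]
wrist_force: [-0.2, -0.5, -0.0]
width: 0.0405
finger_force: 0.0
```

>>> drive_tool --pt "0 0 0 0 0 0" --pt "0 0 0 0 0 0" --pt "0 0 0 0 0 0" --gripper 0.47

```text
time: 4.58
tool_pos: [0.6623, 0.1318, 0.0113]
ee_rot: [3.141, 0.0, 2.218]
wrist_force: [-0.1, 0.4, -0.2]
width: 0.0499
finger_force: 0.0
```

>>> drive_tool --pt "0 0 0.04 0 0 0" --pt "0.1 -0.1 0 0 0 0" --pt "0.19 -0.197 0 0 0 0" --pt "0.19 -0.197 0 0 0 0" --pt "0.19 -0.197 0 0 0 0" --pt "0.19 -0.197 0 0 0 0" --pt "0 0 0 0 0 0"

```text
time: 5.45
tool_pos: [0.6117, 0.138, 0.0095]
ee_rot: [-3.14, -0.001, 2.218]
wrist_force: [-0.7, -0.1, -0.5]
width: 0.0499
finger_force: 0.2
```

Run:
```python
from h import *
s=snapshot("wrist");cv2.imwrite("pics/w3.png",s["image"])
```

```text
(no output)
```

View pics/w3.png

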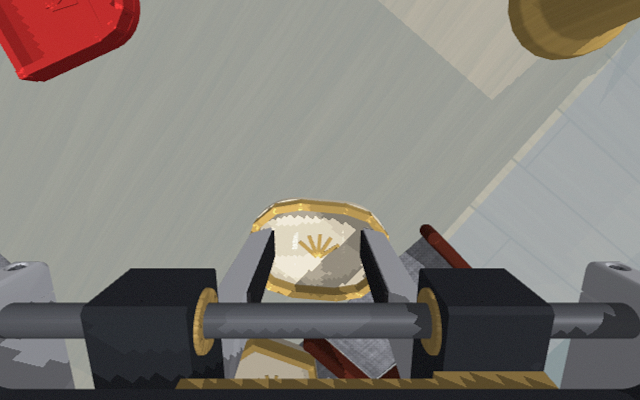

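The lid at (318,245) follows the fingers. I'll carry on out of the bay, then turn it so its long axis runs along the corridor.

>>> drive_tool --pt "0.195 -0.203 0 0 0 0" --pt "0.195 -0.203 0 0 0 0" --pt "0.195 -0.203 0 0 0 0" --pt "0.195 -0.203 0 0 0 0" --pt "0.195 -0.203 0 0 0 0" --pt "0.195 -0.203 0 0 0 0" --pt "0 0 0 0 0 -0.7" --pt "0 0 0 0 0 -0.7" --pt "0 0 0 0 0 -0.7" --pt "0 0 0 0 0 -0.7" --pt "0 0 0 0 0 -0.7" --pt "0 0 0 0 0 -0.7" --pt "0 0 0 0 0 -0.7" --pt "0 0 0 0 0 -0.7" --pt "0 0 0 0 0 -0.7" --pt "0 0 0 0 0 -0.7" --pt "0 0 0 0 0 0"

```text
time: 7.62
tool_pos: [0.545, 0.1459, 0.0093]
ee_rot: [-3.141, -0.001, 2.917]
wrist_force: [-0.3, 0.4, 0.2]
width: 0.0499
finger_force: 0.5
```

>>> drive_tool --pt "-0.075 -0.382 0 0 0 0" --pt "-0.075 -0.382 0 0 0 0" --pt "-0.075 -0.382 0 0 0 0" --pt "-0.075 -0.382 0 0 0 0" --pt "-0.075 -0.382 0 0 0 0" --pt "-0.075 -0.382 0 0 0 0" --pt "-0.075 -0.382 0 0 0 0" --pt "-0.075 -0.382 0 0 0 0" --pt "-0.075 -0.382 0 0 0 0" --pt "-0.075 -0.382 0 0 0 0" --pt "-0.075 -0.382 0 0 0 0" --pt "-0.075 -0.382 0 0 0 0" --pt "-0.075 -0.382 0 0 0 0" --pt "-0.075 -0.382 0 0 0 0" --pt "-0.075 -0.382 0 0 0 0" --pt "-0.075 -0.382 0 0 0 0" --pt "-0.075 -0.382 0 0 0 0" --pt "-0.075 -0.382 0 0 0 0" --pt "-0.075 -0.382 0 0 0 0" --pt "-0.075 -0.382 0 0 0 0"

```text
time: 10.12
tool_pos: [0.5366, -0.1665, 0.0095]
ee_rot: [3.142, -0.0, 2.918]
wrist_force: [-0.1, 0.0, 0.0]
width: 0.0498
finger_force: 0.5
```

Run:
```python
from h import *
a=snapshot("wrist")["image"];b=snapshot("top")["image"][120:270,240:480]
b=cv2.resize(b,(480,300));a=cv2.resize(a,(480,300))
cv2.imwrite("pics/w4.png",np.vstack([a,b]))
print(get_obs()["tool_pos"])
```

```text
[ 0.53667312 -0.16779744  0.00956566]
```

View pics/w4.png

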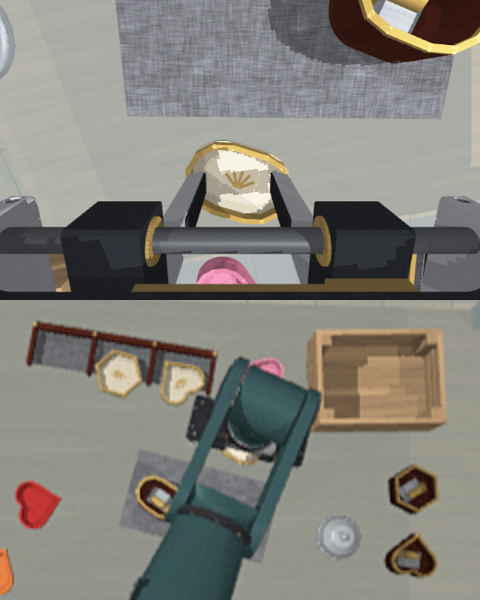

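The lid is still held, at (240,180) in the wrist half of the picture, beside the mat's free half. The other lids and the box have not moved. I'll slide it onto the mat, then release it.

>>> drive_tool --pt "0.28 -0.054 0 0 0 0" --pt "0.28 -0.054 0 0 0 0" --pt "0.28 -0.054 0 0 0 0" --pt "0.28 -0.054 0 0 0 0" --pt "0.28 -0.054 0 0 0 0" --pt "0.28 -0.054 0 0 0 0" --pt "0.28 -0.054 0 0 0 0" --pt "0.28 -0.054 0 0 0 0" --pt "0.28 -0.054 0 0 0 0" --pt "0.28 -0.054 0 0 0 0" --pt "0 0 0 0 0 0" --pt "0 0 0 0 0 0"

```text
time: 11.72
tool_pos: [0.4218, -0.1616, 0.0091]
ee_rot: [-3.142, -0.002, 2.918]
wrist_force: [-0.7, -1.0, 2.2]
width: 0.0497
finger_force: 0.9
```

>>> drive_tool --pt "0 0 0 0 0 0" --pt "0 0 0 0 0 0" --pt "0 0 0 0 0 0" --pt "0 0 0 0 0 0" --pt "0 0 -0.1 0 0 0" --pt "0 0 -0.3 0 0 0" --pt "0 0 -0.6 0 0 0" --pt "0 0 -1 0 0 0" --pt "0 0 -1 0 0 0" --pt "0 0 -1 0 0 0" --pt "0 0 0 0 0 0" --pt "0 0 0 0 0 0" --gripper 0.58

```text
time: 13.22
tool_pos: [0.4224, -0.1615, 0.1691]
ee_rot: [3.141, -0.0, 2.918]
wrist_force: [-0.9, 0.4, -0.6]
width: 0.0394
finger_force: 0.0
```

Run:
```python
from h import *
s=snapshot("wrist");a=s["image"];b=snapshot("top")["image"][120:270,240:480]
a=cv2.resize(a,(480,300));b=cv2.resize(b,(480,300))
cv2.imwrite("pics/w5.png",np.vstack([a,b]))
```

```text
(no output)
```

View pics/w5.png

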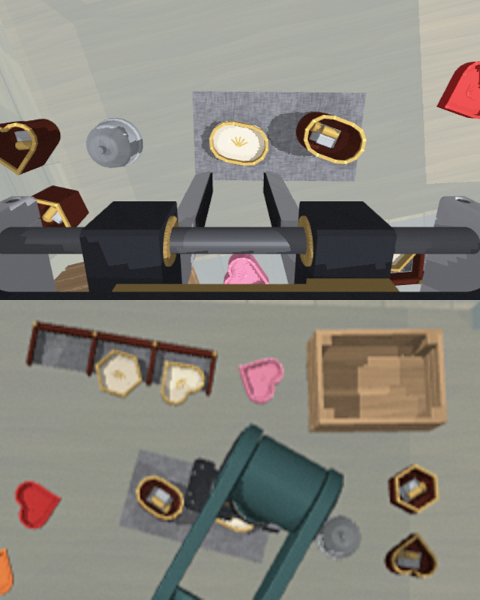

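The oval lid at (240,143) in the wrist half lies flat and entirely on the mat beside the oval box at (335,137). Nothing else has moved and the gripper is clear, so I'll hand in.

```bash
python3 -c "
from bench import close_job
print(close_job())"
```

```text
the job is handed in; nothing more can be done
None
```

The oval lid, which matches the oval box on the mat, was slid out of the stand and now lies flat and fully on the mat beside that box; the last pictures show nothing else moved, and the job is handed in (no verdict was returned).

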